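# Put the frog carousel back in gear

## Robot

A 7-joint arm with a two-finger parallel gripper is mounted at the origin on the work surface. World frame = base frame: x ahead of the robot, y to its left, z up, the work surface at z = 0. Lengths are in m, angles in rad, forces in N, time in s.
With the tool pointing down it reaches from about 0.425 to 0.825 m from the base axis. Payload 3.6 kg.
Tool frame: the origin (TCP) lies at the very end of the fingers, on their centre line; the grasp point (between the pads) lies arm.hold_point_z behind it (arm.hold_point_z is the distance from the TCP to the grasp point, in m); z points along the fingers, y is the line along which they close (so a half turn about z gives the same grasp; the last joint's range is limited). The gripper opens to 93 mm and grips with 3 to 60 N. Pads are 15 mm wide; open, the fingers measure 128 mm over their backs; the gripper's body (75 mm by 188 mm) begins 65 mm behind the grasp point.
Start: joints at [1.254, 0.615, -0.013, 1.423, 0.008, 1.103, -0.04], TCP at [0.186, -0.623, 0.219] pointing down, gripper open.
Joint ranges: [-3.12, 3.12], [-0.3, 2.06], [-1.34, 1.32], [0.26, 2.42], [-1.36, 4.5], [0.01, 1.98], [-2.84, 2.84]. Speed limits (rad/s): [2.79, 2.79, 3.14, 3.14, 3.14, 3.14, 3.14].

## Interface

Orientations are given as a 3x3 rotation matrix whose columns are the frame's x, y, z axes.
In Python, from plant import arm gives the robot as it stands.
- The arm moves only by the tool step_arm, never from a script. Its argument "increments" is text: rows parted by semicolons, each of 7 numbers parted by spaces: the shift along the world's x, y, z in units of 50 mm (1.0 is 50 mm), then the turn, a rotation vector about the world's x, y, z in units of 5 degrees (1.0 is 5 degrees), then the opening, from -1 (shut) to 1 (fully open). A call has 1 to 12 rows; each row shifts and turns the commanded pose from where the row before left it; what a row does not reach is not made up. A row lasts 1/10 s, in which the tool goes at most 50 mm and 8.59 degrees, less where a joint would pass 70% of its speed; a pose out of reach is approached as far as the arm can. A call is refused whole if a number of a shift passes 1 or a number of a turn 1, either way. A call with a gripper value outside its range is refused whole. The fingers move at their own pace and stop on an object; the grip force is fixed at half the most. Time passes only in rows, so rows that do not move let the fingers close. It gives the time, the measured TCP pose, the force, the opening and the grip force at its end, in the units of the state.
- arm.read_state(): the state, without advancing time (a new reading comes with each control period).
- arm.get_image(name): name is "scene" or "top" or "wrist"; returns the picture (384x512x3 uint8, red, green, blue); there is no depth.
- arm.camera_info(name): a dict with "mtx" (3x3 intrinsics, pixels), "extrinsics" (4x4, takes a point from world to camera coordinates); the wrist camera has in their place "mount" (4x4, takes a point from camera to tool coordinates, whose origin is the TCP and whose axes are the flange's). Camera axes: x right, y down, z forward; pixel columns grow to the right and rows downward; lengths in m; the calibration is good to about 2 mm. A picture is of the moment at which its call begins: read the wrist's pose just before it. camera_info takes no time and is no camera call.
- arm.finish_job(): hands the job in; it is judged then, once.
The state is a dict: "time_s": time; "q": joint angles; "qd": joint speeds; "effort": joint torques, N m; "tool_pos": TCP position; "tcp_rot": TCP orientation; "contact_force": force on the tool from outside, world axes, zero at the start; "moment": the same for the moment, N m; "gripper_width": finger opening in m; "grip_force": force on a finger pad.
Only numpy, scipy, OpenCV 4.12 (cv2) and the standard library are available. Lean on these libraries where they do the work, as an engineer would, in place of code of your own. Each camera call takes 0.05 s, during which the arm holds its last target. There are 200 camera calls.

## Task

The red crank gear of the frog carousel has been left riding on top of the blue gear's teeth: rock it to and fro until it drops fully home in mesh, then push the orange catch over so that it snaps down above the gear's rim. Then turn the gears until the carousel's green lily pad is straight at the front, by the red mark, and sit the jade frog upright on the pad, leaving the other toys where they are.

Things in the scene. Friction and masses are not known exactly. Their poses are not given: they have to be found in the camera images.
- gear_toy: The toy's beech board, 190 (x) x 236 (y) x 18 mm, screwed down. Origin: centre of its underside, on the table top; at zero yaw -x is its front, towards the robot, +y its left, z up. In its frame (mm): red gear's steel axle post at (-20, 50), blue carousel gear's axis at (-20, -48), orange catch's pivot at (54, 50, 44), small red front mark painted at (-87, -48)
- axle (a point): Foot of the axle post, on the board's upper face, 18 mm above the table. The post is 15.5 mm thick and 44 mm tall; the red gear turns on it. Its axes are the board's
- gear: Loose red gear, 160 g, on the post. Disc 18 mm thick, ten flat-faced teeth (pitch 36 degrees, 109 mm over tips, 2.5 mm play each side in mesh), hub 30 mm wide, blind 17 mm bore. Origin: on its axis at its underside; z up, knob on its -x side. Start: rests on the blue teeth, leaning 3 degrees, origin 34 mm above the table, about half a pitch out; drops by weight when teeth face gaps. Home: 18 mm
- crank_knob (a point): Centre of the top of the red gear's yellow crank knob: upright, round, 16 mm thick, 28 mm tall above the disc, 31 mm from the gear's axis, 8 mm clear of the hub; this point is 46 mm above the gear's underside (about 80 mm above the table at the start, 64 mm when home). At the start the knob is towards the board's front
- hub_top (a point): Centre of the top of the red gear's hub, on its axis, 52 mm above its underside: about 86 mm above the table at the start, 70 mm when home
- carousel (a joint): Angle of the blue carousel gear (rad), positive counter-clockwise from above; 0 = lily pad straight at the board's front by the red mark; starts near -0.94. Ten teeth like the red gear, tops 36 mm above the table; cannot rise; a stiff brake (0.15 N m) holds it where left. In mesh both turn equally, in opposite senses: turning the red gear clockwise from above raises this angle
- lily_pad (a point): Centre of the top of the green lily pad: a flat round pad of 34 mm diameter, 45 mm above the table, 19 mm off the carousel's axis on its yellow turntable (78 mm diameter, top 42 mm above the table)
- catch (a joint): Angle of the orange over-centre catch (rad): 0 = flipped back, nose up (start); 0.9 = snapped down, nose level 4 mm over the seated gear's rim. A seesaw bar 18 mm wide, 8 mm thick: from its pivot (74 mm behind the axle, 44 mm above the table) the nose reaches 30 mm towards the axle, the tail 22 mm back. A spring throws it to either end from 0.45; pressing the nose down takes about 5 N
- catch_nose (a point): Point on the upper face of the catch's nose, 26 mm from the pivot; 48 mm above the table when snapped down, about 67 mm when flipped back
- frog: Jade plastic frog, 38 mm long (x, head at +x), 30 mm wide (y), body 22 mm tall and eyes to 29 mm, 35 g, flat underside. Origin: centre of its underside, z up. Starts on the table top beside the toy, in one of four places
- pebble: Grey stone pebble, 46 mm across, 24 mm tall. Origin at its underside. Leave alone
- gyroscope: Chrome gyroscope on its black stand, 50 mm across, 68 mm tall. Origin at its underside. Leave alone
- toy_car: Wooden toy car with blue cab, 70 x 42 x 39 mm. Origin at its underside. Leave alone
- stacking_cup: Yellow stacking cup, 64 mm across, 55 mm tall, standing at the back left. Origin at its underside. Leave alone
- skittle: Teal wooden skittle, 42 mm across, 96 mm tall, standing at the back right. Origin at its underside. Leave alone
Things that resemble listed ones, but are neither listed nor needed, are in the scene too. Of the things like the gear, leave any that is black or turquoise; of the rest the smaller one is meant.

How it is judged:
On the way, in this order (a step that is already met when the one before it is completed fails the run):
1. the red gear is fully home, flat on the board, its teeth between the blue teeth (z of gear in the frame of gear_toy below 0.0205 m and angle between gear's own z axis and vertical below 0.06 rad and horizontal distance between gear and axle below 0.005 m), for 0.2 s.
2. the catch is snapped down over the gear's rim (value of joint catch above 0.8 rad), for 0.2 s.
3. the lily pad has been brought round to the front (value of joint carousel between -0.2 and 0.2 rad), for 0.2 s.
At the end, for the whole second after the job is handed in: Red gear flat on the board in mesh (underside under 2.5 mm above the board, tilt under 3.4 degrees), catch snapped down (above 0.8 rad), lily pad within 0.2 rad (11 degrees) of straight front, frog upright and still, its underside centred within 12 mm of the pad's centre (all of step 1 and all of step 3 and value of joint catch above 0.8 rad and distance between frog and lily_pad below 0.012 m and angle between frog's own z axis and vertical below 0.15 rad and linear speed of frog below 0.02 m/s); the robot touches nothing.
It fails at once if another toy pushed from its place by more than 30 mm (distance of any of pebble, gyroscope, toy_car, stacking_cup, skittle from where it was at the start of the episode above 0.03 m).
It also fails if it takes over 70 s, if anything falls off the work surface, if the arm or the gripper's body presses on something with over 40 N, if the wrist force passes 120 N, or if a joint passes its speed limit or range.

## Working session

There is one attempt and no reset: what is moved stays moved. The work goes in short steps, Python scripts to look and compute and a tool call to move; the robot and the scene stay as the last step left them, time stands still between calls to the robot, and variables do not carry over. Pictures are saved under pics/ and viewed, at most 10 in all, crops included, and the job is handed in when it is done.

Besides the shell and the picture viewer there is one more tool, called after "Request:" as name(argument=value, ...) on one line, values as JSON. step_arm: Moves the arm, as the interface text tells. Its arguments: {"type":"object","properties":{"increments":{"type":"string"}},"required":["increments"]}

```bash
mkdir -p pics; cat > h.py <<'E'
import numpy as np, cv2
from plant import arm
def save(n,f,crop=None,s=1):
    im=arm.get_image(n); np.save(f'pics/{f}.npy',im)
    c=im if crop is None else im[crop[1]:crop[3],crop[0]:crop[2]]
    cv2.imwrite(f'pics/{f}.png',cv2.resize(c,None,fx=s,fy=s,interpolation=cv2.INTER_CUBIC)[:,:,::-1]); return im
def ray(n,uv,z,T=None):
    i=arm.camera_info(n); K=np.array(i['mtx'])
    if n=='wrist':
        M=T@np.array(i['mount']); 
    else: M=np.linalg.inv(np.array(i['extrinsics']))
    d=M[:3,:3]@np.linalg.solve(K,[uv[0],uv[1],1]); o=M[:3,3]
    return o+d*(z-o[2])/d[2]
def proj(n,p,T=None):
    i=arm.camera_info(n); K=np.array(i['mtx'])
    E=np.linalg.inv(T@np.array(i['mount'])) if n=='wrist' else np.array(i['extrinsics'])
    c=E[:3,:3]@np.array(p)+E[:3,3]; c=K@c; return c[:2]/c[2]
def tcp():
    s=arm.read_state(); T=np.eye(4); T[:3,:3]=s['tcp_rot']; T[:3,3]=s['tool_pos']; return T
E
python3 - <<'E'
from h import *
a=save('top','t0'); b=save('scene','s0')
cv2.imwrite('pics/t0.png',cv2.resize(a,(800,600),interpolation=cv2.INTER_CUBIC)[:,:,::-1])
for n in('top','scene'):print(arm.camera_info(n))
print(arm.hold_point_z, np.round(tcp(),3), arm.camera_info('wrist'))
E
```

```text
{'mtx': array([[413.1429357 ,   0.        , 253.44089909],
       [  0.        , 413.1429357 , 192.47262045],
       [  0.        ,   0.        ,   1.        ]]), 'extrinsics': array([[-0.08164387, -0.99664795, -0.00520972,  0.04403117],
       [-0.9740738 ,  0.080899  , -0.21127133,  0.51620053],
       [ 0.2109846 , -0.01217436, -0.97741357,  0.9619636 ],
       [ 0.        ,  0.        ,  0.        ,  1.        ]])}
{'mtx': array([[376.60538715,   0.        , 253.45428267],
       [  0.        , 376.60538715, 192.13942571],
       [  0.        ,   0.        ,   1.        ]]), 'extrinsics': array([[-0.88288946,  0.4695774 ,  0.00180768,  0.44599614],
       [ 0.33963436,  0.64122221, -0.6881007 , -0.10713914],
       [-0.32427566, -0.60690291, -0.72561295,  1.41221222],
       [ 0.        ,  0.        ,  0.        ,  1.        ]])}
0.0188 [[ 0.958  0.287 -0.001  0.186]
 [ 0.287 -0.958  0.002 -0.622]
 [-0.    -0.002 -1.     0.218]
 [ 0.     0.     0.     1.   ]] {'mtx': array([[296.90530467,   0.        , 253.79006972],
       [  0.        , 296.90530467, 189.62227487],
       [  0.        ,   0.        ,   1.        ]]), 'mount': array([[-1.39384847e-03, -9.62512661e-01, -2.71233173e-01,
         7.50680709e-02],
       [ 9.99998825e-01, -1.51465307e-03,  2.36054940e-04,
        -6.05849189e-04],
       [-6.38030028e-04, -2.71232526e-01,  9.62513641e-01,
        -1.65516739e-01],
       [ 0.00000000e+00,  0.00000000e+00,  0.00000000e+00,
         1.00000000e+00]])}
```

View pics/t0.png

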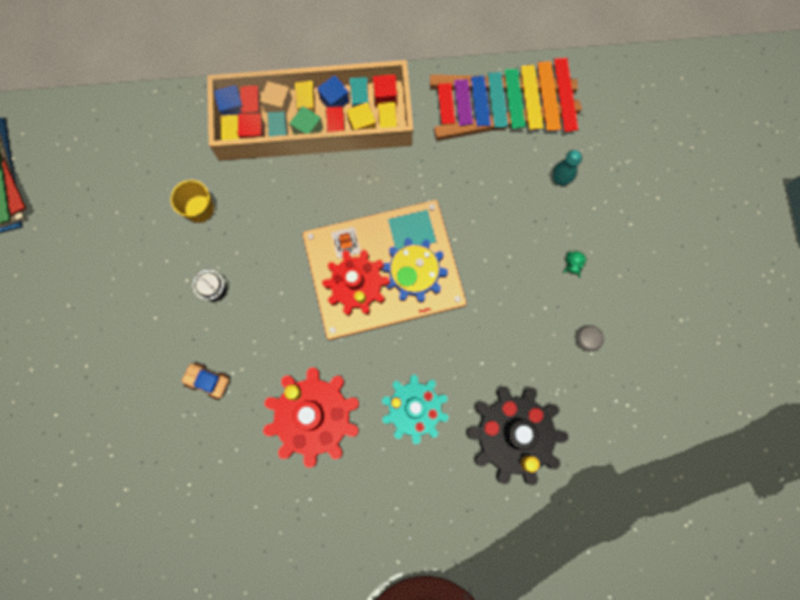

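View pics/s0.png

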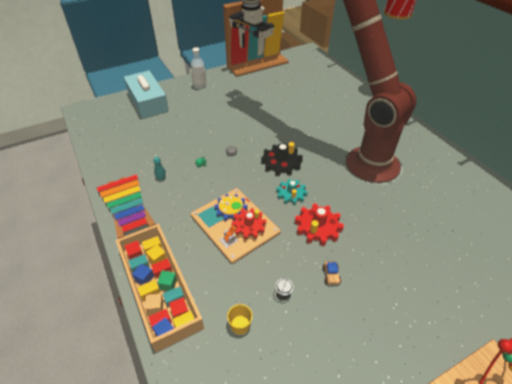

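The top view (800x600) shows four gears: large red (308,415), turquoise (415,408), black (518,434), small red (354,281) on the board. The small red one is meant: it is neither black nor turquoise, it is the smaller of the two reds, and it sits on the toy. The frog is at (575,263), the pebble at (590,338), the lily pad at (406,276) and the catch at (346,241).

```bash
cat > m.py <<'E'
from h import *
def cen(hsv,lo,hi,box):
    m=cv2.inRange(hsv,lo,hi); k=np.zeros_like(m); x0,y0,x1,y1=box; k[y0:y1,x0:x1]=m[y0:y1,x0:x1]
    n,l,s,c=cv2.connectedComponentsWithStats(k); 
    if n<2: return None,k
    i=1+np.argmax(s[1:,4]); return (c[i],s[i,4]),(l==i).astype(np.uint8)
E
python3 - <<'E'
from m import *
a=np.load('pics/t0.npy'); h=cv2.cvtColor(a,cv2.COLOR_RGB2HSV)
r,m=cen(h,(8,60,150),(25,190,255),(185,120,305,225))
c=max(cv2.findContours(m,0,2)[0],key=cv2.contourArea)
bx=cv2.boxPoints(cv2.minAreaRect(c)); print(bx)
P=np.array([ray('top',p,0.018)[:2] for p in cv2.convexHull(c)[:,0].astype(float)])
rc=cv2.minAreaRect((P*1000).astype(np.float32)); print('board',rc)
for n,lo,hi,b,z in [('frog',(60,100,30),(90,255,255),(350,150,385,185),.012),('pad',(40,100,60),(70,255,255),(240,160,280,190),.045),
 ('knob',(20,120,120),(34,255,255),(220,180,238,198),.075),('hub',(0,0,200),(179,60,255),(215,165,238,188),.086),('mark',(0,150,100),(8,255,255),(262,190,280,203),.018),('mark2',(170,150,100),(179,255,255),(262,190,280,203),.018)]:
    r,m=cen(h,lo,hi,b); print(n,r, None if r is None else ray('top',r[0],z).round(4))
cv2.imwrite('pics/c0.png',cv2.resize(a[125:225,190:390],(800,400),interpolation=cv2.INTER_CUBIC)[:,:,::-1])
E
```

```text
[[191.      148.00002]
 [281.58823 125.35295]
 [299.0588  195.2353 ]
 [208.47058 217.88237]]
board ((584.52001953125, 18.305267333984375), (192.4011993408203, 237.89422607421875), 9.581714630126953)
frog (array([367.7027027 , 167.39189189]), np.int32(148)) [ 0.5693 -0.3006  0.012 ]
pad (array([259.976, 176.456]), np.int32(125)) [ 0.5599 -0.0184  0.045 ]
knob (array([229.90322581, 189.51612903]), np.int32(31)) [0.5258 0.0578 0.075 ]
hub (array([224.57575758, 176.42424242]), np.int32(33)) [0.5566 0.0679 0.086 ]
mark (array([272., 198.]), np.int32(3)) [ 0.5079 -0.0449  0.018 ]
mark2 None None
```

View pics/c0.png

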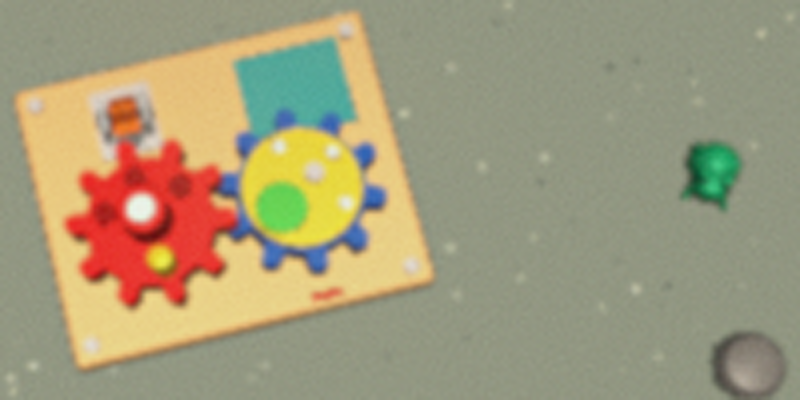

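The crop confirms the small red gear on the board, with its white hub and its knob towards the front. It also shows the lily pad, the orange catch behind the gear, and the frog at right. I'll move past the frog first and look at it with the wrist camera.

Request:
step_arm(increments="0.6 0.6 0 0 0 0 1;0.6 0.6 0 0 0 0 1;0.6 0.6 0 0 0 0 1;0.6 0.6 0 0 0 0 1;0.6 0.6 0 0 0 0 1;0.6 0.6 0 0 0 0 1;0.6 0.6 0 0 0 0 1;0.6 0.6 0 0 0 0 1;0.6 0.6 0 0 0 0 1;0.6 0.6 0 0 0 0 1;0.6 0.3 0 0 0 0 1;0 0 0 0 0 0 1")

```text
time_s: 1.3
tool_pos: [0.5213, -0.3018, 0.2179]
tcp_rot: [[0.955, 0.296, 0.003], [0.296, -0.955, 0.004], [0.004, -0.003, -1.0]]
contact_force: [-0.0, 0.6, -0.1]
gripper_width: 0.093
grip_force: 0.0
```

```bash
python3 - <<'E'
from m import *
T=tcp(); print(T.round(3), np.round(arm.read_state()['q'],2)); a=save('wrist','w1')
np.save('pics/w1T.npy',T)
h=cv2.cvtColor(a,cv2.COLOR_RGB2HSV)
r,m=cen(h,(60,100,30),(90,255,255),(0,0,512,384)); print(r, ray('wrist',r[0],.012,T))
x,y,w,hh=cv2.boundingRect(m); cx,cy=r[0].astype(int)
c=a[max(0,cy-50):cy+50,max(0,cx-60):cx+60]; print(max(0,cx-60),max(0,cy-50),(x,y,w,hh))
cv2.imwrite('pics/w1c.png',cv2.resize(c,None,fx=5,fy=5,interpolation=cv2.INTER_CUBIC)[:,:,::-1])
E
```

```text
[[ 0.955  0.296  0.003  0.521]
 [ 0.296 -0.955  0.004 -0.302]
 [ 0.004 -0.003 -1.     0.218]
 [ 0.     0.     0.     1.   ]] [ 0.52  0.54 -0.05  1.57  0.03  1.03 -0.8 ]
(array([ 24.19272591, 220.39070116]), np.int32(2667)) [ 0.36161176 -0.02783149  0.012     ]
0 170 (0, 186, 59, 65)
```

View pics/w1c.png

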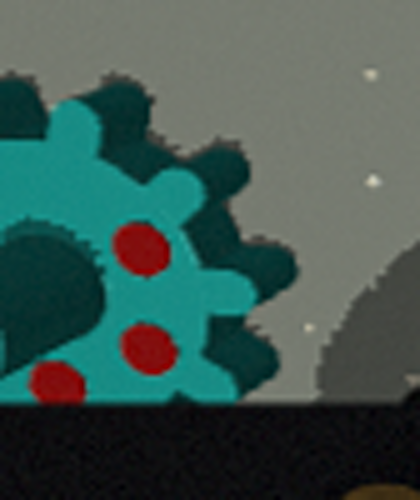

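The mask caught the turquoise decoy at the frame's left edge. I'll search near the frog's predicted pixel instead.

```bash
python3 - <<'E'
from m import *
a=np.load('pics/w1.npy');T=np.load('pics/w1T.npy')
p=proj('wrist',[.5693,-.3006,.012],T); print(p)
x,y=p.astype(int);b=(max(0,x-60),max(0,y-60),x+60,y+60)
h=cv2.cvtColor(a,cv2.COLOR_RGB2HSV)
r,m=cen(h,(60,90,25),(85,255,255),b); print(r, ray('wrist',r[0],.014,T))
c=max(cv2.findContours(m,0,2)[0],key=cv2.contourArea)
P=np.array([ray('wrist',q,.011,T)[:2]*1000 for q in c[:,0].astype(float)]).astype(np.float32); print(cv2.minAreaRect(P))
c=a[b[1]:b[3],b[0]:b[2]]; print(b)
cv2.imwrite('pics/w1d.png',cv2.resize(c,None,fx=4,fy=4,interpolation=cv2.INTER_CUBIC)[:,:,::-1])
E
```

```text
[265.25625026 131.00189568]
(array([266.42819149, 130.97340426]), np.int32(752)) [ 0.56988065 -0.30184829  0.014     ]
((568.7774047851562, -301.4627380371094), (33.84675979614258, 40.7683219909668), 66.14104461669922)
(np.int64(205), np.int64(71), np.int64(325), np.int64(191))
```

View pics/w1d.png

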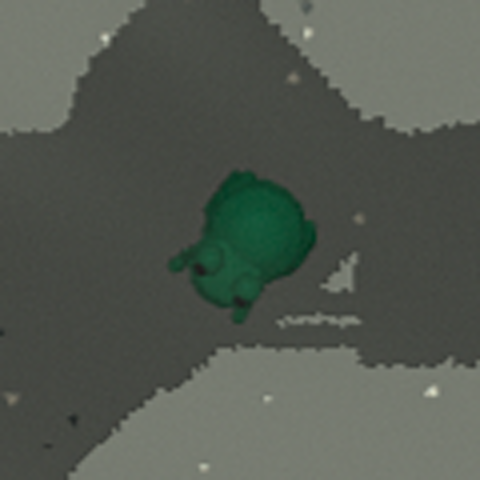

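The frog is upright with its head towards world heading ~160°, centre ≈(0.5695,-0.3015). Now to the gear.

Request:
step_arm(increments="0 0.7 0 0 0 -0.3 0;0 0.7 0 0 0 -0.3 0;0 0.7 0 0 0 -0.3 0;0 0.7 0 0 0 -0.3 0;0 0.7 0 0 0 -0.3 0;0 0.7 0 0 0 0 0;-0.1 0.7 0 0 0 0 0;-0.1 0.7 0 0 0 0 -0.4;-0.1 0.7 0 0 0 0 -0.4;0 0.7 0 0 0 0 -0.4;0 0 0 0 0 0 -0.4;0 0 0 0 0 0 -0.4")

```text
time_s: 2.55
tool_pos: [0.5009, 0.0412, 0.2185]
tcp_rot: [[0.987, 0.159, -0.001], [0.159, -0.987, -0.001], [-0.001, 0.001, -1.0]]
contact_force: [-0.2, -1.6, -0.1]
gripper_width: 0.0281
grip_force: 0.0
```

```bash
cat > look.py <<'E'
import sys
from m import *
def run(f):
    T=tcp(); s=arm.read_state(); a=save('wrist',f); np.save(f'pics/{f}T.npy',T)
    print(T[:3,3].round(4),np.degrees(np.arctan2(T[1,1],T[0,1])).round(1),np.round(s['q'],2),s['gripper_width'])
    return a,T
E
python3 - <<'E'
from look import *
a,T=run('w2')
h=cv2.cvtColor(a,cv2.COLOR_RGB2HSV)
for n,p,lo,hi,z in [('knob',[.525,.058,.08],(20,120,100),(34,255,255),.08),('hub',[.5565,.066,.086],(0,0,150),(179,70,255),.086),('pad',[.5599,-.0184,.045],(40,100,60),(70,255,255),.045),('catch',[.612,.0736,.067],(7,170,120),(16,255,255),.06)]:
    x,y=proj('wrist',p,T).astype(int); r,m=cen(h,lo,hi,(max(0,x-30),max(0,y-30),x+30,y+30)); print(n,(x,y),r,None if r is None else ray('wrist',r[0],z,T).round(4))
E
```

```text
[0.5009 0.0412 0.2185] -80.9 [-0.08  0.39 -0.06  1.84  0.03  0.91 -1.57] 0.028130191229869417
knob (np.int64(241), np.int64(154)) (array([242.03910615, 152.25698324]), np.int32(179)) [0.5277 0.0581 0.08  ]
hub (np.int64(238), np.int64(122)) None None
pad (np.int64(314), np.int64(129)) (array([314.45743146, 130.49350649]), np.int32(693)) [ 0.5593 -0.0182  0.045 ]
catch (np.int64(239), np.int64(64)) (array([240.09689922,  52.25193798]), np.int32(516)) [0.6238 0.075  0.06  ]
```

View pics/w2.png

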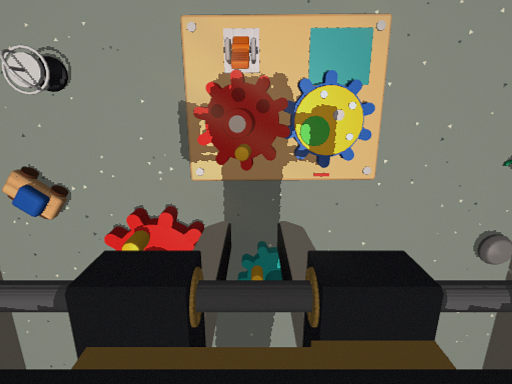

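The wrist view shows the red gear's knob at (242,152), its hub at (237,124), the pad at (314,130) and the catch at (240,52), all matching my estimates. The last joint needs room for the clockwise turning, so I turn the tool half round first.

Request:
step_arm(increments="0 0 0 0 0 1 -0.5;0 0 0 0 0 1 -0.5;0 0 0 0 0 1 -0.5;0 0 0 0 0 1 -0.5;0 0 0 0 0 1 -0.5;0 0 0 0 0 1 -0.5;0 0 0 0 0 1 -0.5;0 0 0 0 0 1 -0.5;0 0 0 0 0 1 -0.5;0 0 0 0 0 1 -0.5;0 0 0 0 0 1 -0.5;0 0 0 0 0 1 -0.5")

```text
time_s: 3.8
tool_pos: [0.5013, 0.0392, 0.2184]
tcp_rot: [[0.357, 0.934, -0.001], [0.934, -0.357, -0.002], [-0.002, -0.0, -1.0]]
contact_force: [0.4, -0.2, 0.6]
gripper_width: 0.0227
grip_force: 0.0
```

Request:
step_arm(increments="0 0 0 0 0 1 -0.5;0 0 0 0 0 1 -0.5;0 0 0 0 0 1 -0.5;0 0 0 0 0 1 -0.5;0 0 0 0 0 1 -0.5;0 0 0 0 0 1 -0.5;0 0 0 0 0 1 -0.5;0 0 0 0 0 1 -0.5;0 0 0 0 0 1 -0.5;0 0 0 0 0 1 -0.5;0 0 0 0 0 1 -0.5;0 0 0 0 0 1 -0.5")

```text
time_s: 5.0
tool_pos: [0.5014, 0.0391, 0.2183]
tcp_rot: [[-0.63, 0.776, -0.001], [0.776, 0.63, -0.002], [-0.001, -0.002, -1.0]]
contact_force: [0.4, 0.6, -0.5]
gripper_width: 0.0235
grip_force: 0.0
```

Request:
step_arm(increments="0 0 0 0 0 1 -0.5;0 0 0 0 0 1 -0.5;0.1 0 0 0 0 1 -0.5;0.1 0.1 0 0 0 1 -0.5;0.1 0.1 0 0 0 1 -0.5;0.1 0.1 -0.5 0 0 1 -0.5;0.1 0 -0.5 0 0 1 -0.5;0 0 -0.5 0 0 1 -0.5;0 0 0 0 0 1 -0.5;0 0 0 0 0 1 -0.5;0 0 0 0 0 1 -0.5;0 0 0 0 0 1 -0.5")

```text
time_s: 6.2
tool_pos: [0.5265, 0.0539, 0.143]
tcp_rot: [[-0.987, -0.158, -0.001], [-0.158, 0.987, -0.002], [0.001, -0.002, -1.0]]
contact_force: [-0.2, -0.2, 0.9]
gripper_width: 0.0234
grip_force: 0.0
```

```bash
python3 - <<'E'
from look import *
a,T=run('w3')
h=cv2.cvtColor(a,cv2.COLOR_RGB2HSV)
for n,p,lo,hi,z in [('knob',[.528,.058,.08],(18,120,60),(34,255,255),.08)]:
    x,y=proj('wrist',p,T).astype(int); r,m=cen(h,lo,hi,(max(0,x-40),max(0,y-40),x+40,y+40)); print(n,(x,y),r,None if r is None else ray('wrist',r[0],z,T).round(4))
E
```

```text
[0.5265 0.0539 0.143 ] 99.1 [ 0.37  0.65 -0.82  1.85  0.59  0.91  1.  ] 0.023442270102091867
knob (np.int64(258), np.int64(205)) (array([257.99722222, 197.66388889]), np.int32(360)) [0.5214 0.0567 0.08  ]
```

Request:
step_arm(increments="0 0.08 -0.4 0 0 0 -0.5;0 0 -0.4 0 0 0 -0.5;0 0 -0.4 0 0 0 -0.5;0 0 -0.3 0 0 0 -0.5;0 0 -0.2 0 0 0 -0.5;0 0 0 0 0 0 -0.5")

```text
time_s: 6.85
tool_pos: [0.5257, 0.0602, 0.0574]
tcp_rot: [[-0.987, -0.158, -0.002], [-0.158, 0.987, -0.001], [0.003, -0.001, -1.0]]
contact_force: [-1.3, 0.7, 0.3]
gripper_width: 0.0237
grip_force: 0.0
```

Request:
step_arm(increments="-0.007 0.054 0 0 0 -1 -0.5;0 0 0 0 0 0 -0.5;-0.002 0.054 0 0 0 -1 -0.5;0 0 0 0 0 0 -0.5;0.003 0.054 0 0 0 -1 -0.5;0 0 0 0 0 0 -0.5;0.007 0.054 0 0 0 -1 -0.5;0 0 0 0 0 0 -0.5;0 0 0 0 0 0 -0.5")

```text
time_s: 7.75
tool_pos: [0.5265, 0.0722, 0.0588]
tcp_rot: [[-0.983, 0.184, 0.0], [0.184, 0.983, -0.0], [-0.0, 0.0, -1.0]]
contact_force: [0.7, 0.8, -0.4]
gripper_width: 0.0234
grip_force: 0.0
```

```bash
cat > gear.py <<'E'
from look import *
def top(f):
    a=save('top',f); h=cv2.cvtColor(a,cv2.COLOR_RGB2HSV)
    b=(185,130,300,215)
    for n,lo,hi,z in [('pad',(40,100,60),(70,255,255),.045),('orange',(6,150,80),(16,255,255),.06)]:
        r,m=cen(h,lo,hi,b if n=='pad' else (205,140,240,165)); 
        p=None if r is None else ray('top',r[0],z)
        print(n,r,p)
        if n=='pad' and p is not None: print('carousel',(np.radians((np.degrees(np.arctan2(p[1]+.0323,p[0]-.5728))%360)-189.6)).round(3))
    r,m=cen(h,(0,150,60),(7,255,255),(190,140,262,215)); print('red area',r)
E
python3 - <<'E'
from gear import *
a,T=run('w4'); top('t4')
cv2.imwrite('pics/w4.png',np.vstack([cv2.resize(np.load('pics/w4.npy')[0:300],(640,375)),cv2.resize(np.load('pics/t4.npy')[130:215,190:335],(375*640//640,220)).copy() if 0 else cv2.resize(np.load('pics/t4.npy')[140:200,180:340],(640,220))])[:,:,::-1])
E
```

```text
[0.5265 0.0722 0.0588] 79.4 [ 0.21  0.73 -0.62  1.92  0.64  0.7   0.59] 0.02335877546722115
pad None None
orange (array([211.76923077, 161.15384615]), np.int32(13)) [0.60525175 0.09850633 0.06      ]
red area (array([208.08092486, 161.6628131 ]), np.int32(519))
```

View pics/w4.png

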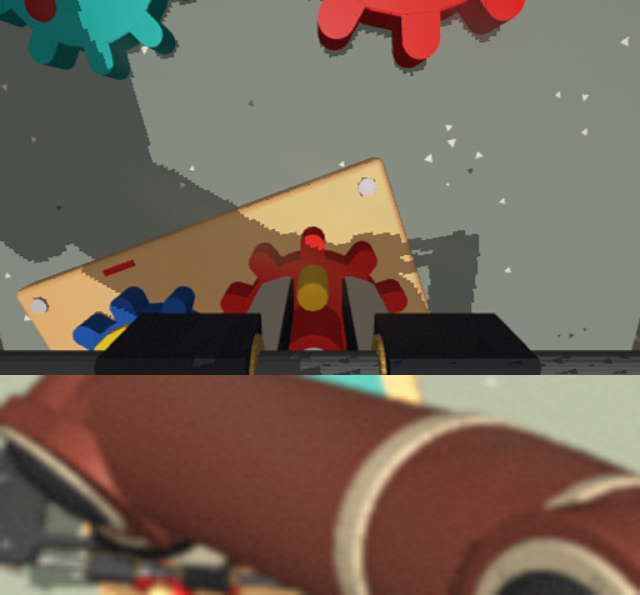

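The wrist view shows the knob (250,234 in the raw image) between the fingers. I'll check its height by projecting both possible heights.

```bash
cat >> gear.py <<'E'
ax=np.array([.5565,.0643])
def knob(f):
    a=np.load(f'pics/{f}.npy');T=np.load(f'pics/{f}T.npy'); h=cv2.cvtColor(a,cv2.COLOR_RGB2HSV)
    r,m=cen(h,(18,120,110),(34,255,255),(215,150,300,290))
    xs=np.where(m.any(0))[0]; ys=np.where(m.any(1))[0]
    print('top blob',r,'w',np.ptp(xs)+1,'rows',ys[[0,-1]])
    for z in(.08,.064):
        p=ray('wrist',r[0],z,T)[:2]; d=p-ax
        print(z,p.round(4),'radius',np.linalg.norm(d).round(4),'ang from front',(np.degrees(np.arctan2(d[1],d[0]))%360-189.6).round(1))
E
python3 -c "
from gear import *
knob('w4')
h=cv2.cvtColor(np.load('pics/w4.npy'),cv2.COLOR_RGB2HSV); print(h[205:250:3,250])"
```

```text
top blob (array([249.49237473, 236.2745098 ]), np.int32(459)) w 26 rows [223 248]
0.08 [0.5168 0.0719] radius 0.0404 ang from front -20.5
0.064 [0.524  0.0703] radius 0.033 ang from front -20.1
[[  2 200 129]
 [  2 200 129]
 [ 12 196 116]
 [ 20 196 108]
 [ 20 209 106]
 [ 19 199 109]
 [ 20 204 109]
 [ 20 206 130]
 [ 21 210 153]
 [ 20 216 151]
 [ 21 216 150]
 [ 21 215 148]
 [ 21 219 147]
 [ 21 215 146]
 [ 21 220 144]]
```

The radius and the apparent width both match z=64 mm, so the gear appears to have dropped home after about 20°. Next I raise, close the fingers and go over the catch, checking on the way.

Request:
step_arm(increments="0 -0.03 0 0 0 0 -0.4;0 0 0.4 0 0 0 -0.4;0 0 0.6 0 0 0 -0.4;0 0 0.6 0 0 0.5 -0.8;0.2 0 0 0 0 1 -1;0.3 0 0 0 0 1 -1;0.3 0.03 0 0 0 1 -1;0.3 0.03 0 0 0 0.5 -1;0.3 0 0 0 0 0 -1;0.3 0 0 0 0 0 -1;0 0 0 0 0 0 -1;0 0 0 0 0 0 -1")

```text
time_s: 9.05
tool_pos: [0.6107, 0.0735, 0.1383]
tcp_rot: [[-0.987, -0.16, -0.001], [-0.16, 0.987, -0.0], [0.001, 0.0, -1.0]]
contact_force: [0.2, -0.3, -0.1]
gripper_width: 0.0003
grip_force: 0.0
```

```bash
python3 - <<'E'
from gear import *
a,T=run('w5')
E
```

```text
[0.6107 0.0735 0.1383] 99.2 [ 0.29  0.76 -0.79  1.61  0.61  1.03  1.05] 0.00028566728024813663
```

View pics/w5.png

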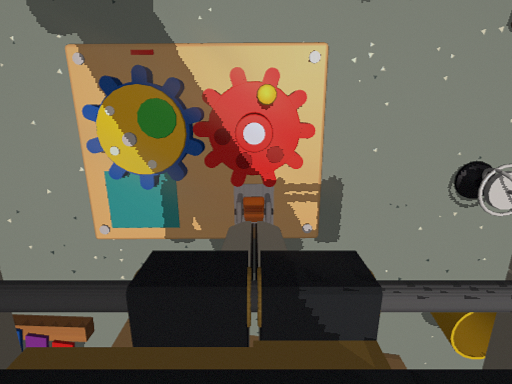

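The gear is concentric with the post (hub at 254,132) and its teeth interleave with the blue ones. The catch nose is at (253,207), just ahead of the fingertips. Pressing it down.

Request:
step_arm(increments="0 0 -0.4 0 0 0 -1;0 0 -0.4 0 0 0 -1;0 0 -0.25 0 0 0 -1;0 0 -0.1 0 0 0 -1;0 0 -0.1 0 0 0 -1;0 0 -0.1 0 0 0 -1;0 0 -0.1 0 0 0 -1;0 0 -0.1 0 0 0 -1;0 0 -0.05 0 0 0 -1;0 0 -0.05 0 0 0 -1;0 0 0 0 0 0 -1")

```text
time_s: 10.2
tool_pos: [0.6118, 0.0735, 0.0558]
tcp_rot: [[-0.987, -0.159, 0.0], [-0.159, 0.987, 0.0], [-0.0, -0.0, -1.0]]
contact_force: [0.1, -1.0, 0.4]
gripper_width: 0.0005
grip_force: 0.0
```

Request:
step_arm(increments="0 0 -0.1 0 0 0 -1;0 0 0 0 0 0 -1;0 0 0.4 0 0 0 -1;0 0 0.6 0 0 0 -1;0 0 0.75 0 0 0 -1;-0.3 0 0 0 0 0 -0.5;-0.3 0 0 0 0 0 -0.5;0 0 0 0 0 0 -0.5")

```text
time_s: 11.0
tool_pos: [0.58, 0.0737, 0.139]
tcp_rot: [[-0.987, -0.161, -0.001], [-0.161, 0.987, -0.001], [0.001, -0.001, -1.0]]
contact_force: [0.0, -0.2, 0.1]
gripper_width: 0.0197
grip_force: 0.0
```

```bash
python3 - <<'E'
from gear import *
a,T=run('w6'); s=save('scene','s6')
h=cv2.cvtColor(a,cv2.COLOR_RGB2HSV)
for z in (.06,.048):
    r,m=cen(h,(6,170,60),(16,255,255),(200,130,310,290)); print('catch',r,ray('wrist',r[0],z,T)); print(proj('wrist',[.6038,.0723,.048],T),proj('wrist',[.6166,.0744,.067],T), cv2.boundingRect(m))
h2=cv2.cvtColor(np.load('pics/w5.npy'),cv2.COLOR_RGB2HSV)
c=proj('scene',[.6294,.0766,.05]).astype(int); print(c)
f=lambda i:cv2.resize(i[c[1]-30:c[1]+30,c[0]-40:c[0]+40],(400,300),interpolation=cv2.INTER_CUBIC)
o=np.hstack([f(np.load('pics/s0.npy')),f(s)]); x=cv2.resize(a[120:270,155:355],(400,300)); o=np.vstack([o,np.hstack([x,x*0])])
cv2.imwrite('pics/s6c.png',o[:,:,::-1])
E
```

```text
[0.58   0.0737 0.139 ] 99.3 [ 0.31  0.72 -0.8   1.7   0.6   0.98  1.02] 0.019678528205901765
catch (array([247.95781893, 236.44238683]), np.int32(972)) [0.61702334 0.0746951  0.06      ]
[247.86499859 217.537831  ] [247.53625947 239.3409167 ] (238, 211, 20, 52)
catch (array([247.95781893, 236.44238683]), np.int32(972)) [0.62250402 0.07530493 0.048     ]
[247.86499859 217.537831  ] [247.53625947 239.3409167 ] (238, 211, 20, 52)
[228 232]
```

View pics/s6c.png

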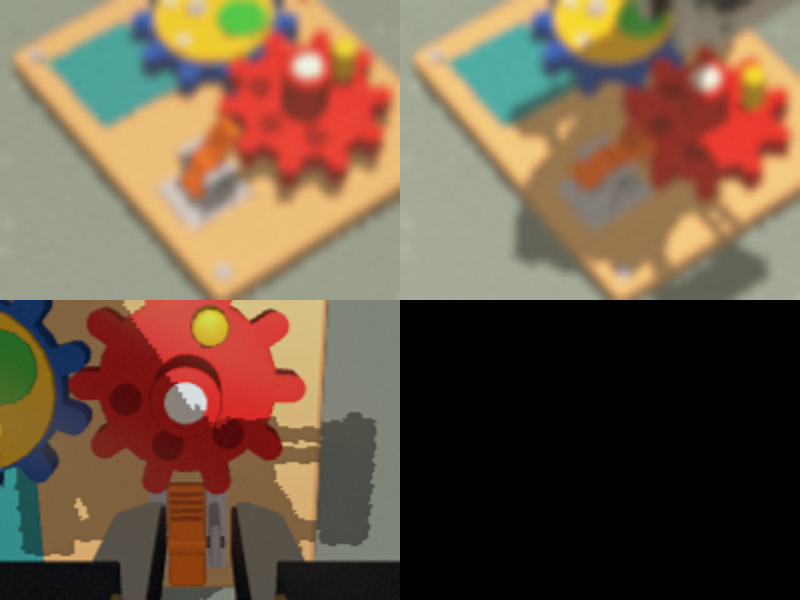

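The catch is now level with its nose over the rim (bar spans rows 211–263, nose where predicted), and the gear is flat in mesh. Measuring knob and pad angles from the images already taken.

```bash
cat >> gear.py <<'E'
def ang(f,box=(0,0,512,290)):
    a=np.load(f'pics/{f}.npy');T=np.load(f'pics/{f}T.npy'); h=cv2.cvtColor(a,cv2.COLOR_RGB2HSV)
    x,y=proj('wrist',[.566,-.032,.045],T).astype(int)
    r,m=cen(h,(40,100,40),(75,255,255),(max(0,x-70),max(0,y-70),max(1,x+70),max(1,min(290,y+70))))
    if r:
        p=ray('wrist',r[0],.045,T); d=p[:2]-[.5728,-.0323]; print('pad',r,p.round(4),np.linalg.norm(d).round(4),'carousel rad',np.radians((np.degrees(np.arctan2(d[1],d[0]))%360)-189.6).round(3))
    x,y=proj('wrist',[.5565,.0643,.05],T).astype(int)
    r,m=cen(h,(20,120,110),(34,255,255),(max(0,x-60),max(0,y-80),x+60,max(1,min(290,y+60))))
    if r:
        p=ray('wrist',r[0],.064,T); d=p[:2]-ax; print('knob',r,p.round(4),np.linalg.norm(d).round(4),'from front',(np.degrees(np.arctan2(d[1],d[0]))%360-189.6).round(1))
E
python3 -c "
from gear import *
ang('w5');ang('w6')"
```

```text
pad (array([156.35342692, 117.70189926]), np.int32(1211)) [ 0.5584 -0.0183  0.045 ] 0.02 carousel rad -0.94
knob (array([266.42955326,  93.93814433]), np.int32(291)) [0.5256 0.07   0.064 ] 0.0314 from front -20.0
pad (array([153.89315068, 152.87853881]), np.int32(1095)) [ 0.5583 -0.0184  0.045 ] 0.0201 carousel rad -0.933
knob (array([259.64206642, 133.0295203 ]), np.int32(271)) [0.525  0.0699 0.064 ] 0.032 from front -19.6
```

Request:
step_arm(increments="-0.3 -0.07 0 0 0 -1 -0.55;-0.3 0 0 0 0 -1 -0.55;-0.3 0 0 0 0 -1 -0.55;-0.18 0 0 0 0 -1 -0.55;0 0 0 0 0 0 -0.55;0 0 -0.4 0 0 0 -0.55;0 0 -0.4 0 0 0 -0.55;0 0 -0.4 0 0 0 -0.55;0 0 -0.4 0 0 0 -0.55;0 0 -0.2 0 0 0 -0.55;0 0 0 0 0 0 -0.55")

```text
time_s: 12.2
tool_pos: [0.5274, 0.07, 0.0472]
tcp_rot: [[-0.982, 0.187, -0.002], [0.187, 0.982, -0.0], [0.002, -0.001, -1.0]]
contact_force: [-0.2, -0.2, 0.8]
gripper_width: 0.0208
grip_force: 0.0
```

Request:
step_arm(increments="0.012 0.053 0 0 0 -1 -0.55;0.017 0.051 0 0 0 -1 -0.55;0.021 0.050 0 0 0 -1 -0.55;0.025 0.048 0 0 0 -1 -0.55;0.029 0.045 0 0 0 -1 -0.55;0.033 0.043 0 0 0 -1 -0.55;0 0 0 0 0 0 -0.55")

```text
time_s: 12.9
tool_pos: [0.5334, 0.0788, 0.0486]
tcp_rot: [[-0.754, 0.657, -0.004], [0.657, 0.754, -0.01], [-0.003, -0.01, -1.0]]
contact_force: [-0.7, -6.6, -0.9]
gripper_width: 0.0212
grip_force: 3.0
```

Request:
step_arm(increments="0.037 0.040 0 0 0 -1 -0.55;0.040 0.036 0 0 0 -1 -0.55;0.043 0.033 0 0 0 -1 -0.55;0.046 0.029 0 0 0 -1 -0.55;0 0 0 0 0 0 -0.55;0 0 0 0 0 0 -0.55")

```text
time_s: 13.5
tool_pos: [0.5411, 0.0878, 0.0486]
tcp_rot: [[-0.487, 0.874, -0.005], [0.874, 0.487, -0.006], [-0.003, -0.007, -1.0]]
contact_force: [-2.5, -5.2, -1.0]
gripper_width: 0.0206
grip_force: 2.1
```

```bash
python3 - <<'E'
from gear import *
a,T=run('w7'); ang('w7')
E
```

```text
[0.5411 0.0878 0.0486] 29.1 [ 0.03  0.71 -0.37  1.88  0.42  0.63 -0.09] 0.02063294943619029
knob (array([248.66797642, 240.44793713]), np.int32(509)) [0.5363 0.0903 0.064 ] 0.0329 from front -61.8
```

Request:
step_arm(increments="0.048 0.025 0 0 0 -1 -0.55;0.050 0.020 0 0 0 -1 -0.55;0.052 0.016 0 0 0 -1 -0.55;0 0 0 0 0 0 -0.55;0 0 0 0 0 0 -0.55")

```text
time_s: 14.05
tool_pos: [0.5451, 0.0891, 0.0484]
tcp_rot: [[-0.244, 0.97, -0.012], [0.97, 0.244, -0.01], [-0.006, -0.014, -1.0]]
contact_force: [-7.1, -6.1, 3.7]
gripper_width: 0.0212
grip_force: 4.2
```

```bash
python3 - <<'E'
from gear import *
a,T=run('w8'); ang('w8')
E
```

```text
[0.5451 0.0891 0.0484] 14.1 [-0.02  0.71 -0.3   1.86  0.34  0.63 -0.28] 0.021230236730038963
knob (array([248.49905482, 238.86956522]), np.int32(529)) [0.5407 0.0937 0.064 ] 0.0333 from front -71.4
```

Request:
step_arm(increments="-0.06 0.02 0 0 0 0 -0.45;0 0 0.5 0 0 0 -0.45;0 0 0.6 0 0 0 -0.45;0 0 0.6 0 0 0 -0.45;0 0 0.5 0 0 0 -0.45;0 0 0 0 0 0 -0.5")

```text
time_s: 14.7
tool_pos: [0.5505, 0.0974, 0.1635]
tcp_rot: [[-0.246, 0.969, 0.01], [0.969, 0.246, 0.003], [0.001, 0.011, -1.0]]
contact_force: [0.1, -0.6, 0.2]
gripper_width: 0.0239
grip_force: 0.0
```

```bash
python3 - <<'E'
from gear import *
a,T=run('w9'); ang('w9'); print(proj('wrist',[.554,-.0355,.045],T)); 
h=cv2.cvtColor(a,cv2.COLOR_RGB2HSV); m=cv2.inRange(h,(40,100,40),(75,255,255)); n,l,s,c=cv2.connectedComponentsWithStats(m); print([(c[i].round(),s[i,4]) for i in range(1,n) if s[i,4]>60])
top('t9')
E
```

```text
[0.5505 0.0974 0.1635] 14.2 [ 0.03  0.55 -0.38  1.76  0.26  0.86 -0.21] 0.02393458723948103
knob (array([246.626703  , 272.85286104]), np.int32(367)) [0.5653 0.0126 0.064 ] 0.0525 from front 90.0
[226.61865883 298.78631211]
[]
pad None None
orange (array([213.76315789, 160.44736842]), np.int32(38)) [0.60666738 0.09343822 0.06      ]
red area (array([207.53739399, 168.62683115]), np.int32(1297))
```

Request:
step_arm(increments="0 -0.6 0.2 0 0 0 0.2;0 -0.6 0 0 0 0 0.2;0 -0.6 0 0 0 0 0.2;0 -0.6 0 0 0 0 0.2;0 -0.6 0 0 0 0 0.2;0 -0.6 0 0 0 0 0.2;0 -0.6 0 0 0 0 0.2;0 -0.3 0 0 0 0 0.2;0 0 0 0 0 0 0.2;0 0 0 0 0 0 0.2")

```text
time_s: 15.8
tool_pos: [0.547, -0.1276, 0.1681]
tcp_rot: [[-0.246, 0.969, -0.001], [0.969, 0.246, 0.002], [0.002, -0.0, -1.0]]
contact_force: [-0.6, -0.1, 0.1]
gripper_width: 0.0559
grip_force: 0.0
```

```bash
python3 - <<'E'
from gear import *
a,T=run('w10'); ang('w10')
E
```

```text
[ 0.547  -0.1276  0.1681] 14.3 [ 0.44  0.56 -0.38  1.74  0.25  0.89  0.2 ] 0.055911866947796
pad (array([285.63847584,  90.33828996]), np.int32(1076)) [ 0.5531 -0.0334  0.045 ] 0.0197 carousel rad -0.113
```

The carousel reads -0.11 rad, inside tolerance. I'll cross-check it against the turntable's own centre while moving on to the frog.

Request:
step_arm(increments="0.04 -0.3 0 0 0 1 0.2;0.04 -0.35 0 0 0 1 0.2;0.04 -0.35 0 0 0 1 0.2;0.04 -0.35 0 0 0 1 0.2;0.04 -0.35 0 0 0 1 0.2;0.04 -0.35 0 0 0 1 0.2;0.04 -0.35 0 0 0 1 0.2;0.04 -0.35 0 0 0 1 0.2;0.04 -0.35 0 0 0 1 0.2;0.04 -0.25 0 0 0 1 0.2;0.05 -0.12 0 0 0 1 0.2;0 0 0 0 0 0 0.2")

```text
time_s: 17.05
tool_pos: [0.5703, -0.3019, 0.1683]
tcp_rot: [[-0.935, 0.355, 0.0], [0.355, 0.935, 0.001], [0.0, 0.001, -1.0]]
contact_force: [-0.0, -0.5, -0.6]
gripper_width: 0.0557
grip_force: 0.0
```

```bash
python3 - <<'E'
from gear import *
a=np.load('pics/w10.npy');T=np.load('pics/w10T.npy');h=cv2.cvtColor(a,cv2.COLOR_RGB2HSV)
c=proj('wrist',[.5728,-.0323,.042],T).astype(int); print('exp',c)
m=cv2.inRange(h,(20,110,50),(75,255,255)); k=np.zeros_like(m); k[max(0,c[1]-90):c[1]+90,c[0]-90:c[0]+90]=m[max(0,c[1]-90):c[1]+90,c[0]-90:c[0]+90]
k=cv2.morphologyEx(k,cv2.MORPH_OPEN,np.ones((5,5))); ct=max(cv2.findContours(k,0,2)[0],key=cv2.contourArea)
P=np.array([ray('wrist',q,.042,T)[:2]*1000 for q in cv2.convexHull(ct)[:,0].astype(float)]).astype(np.float32)
(cc,r)=cv2.minEnclosingCircle(P); print('turntable',cc,r)
r0,_=cen(h,(40,100,40),(75,255,255),(230,40,340,140)); p=ray('wrist',r0[0],.045,T)[:2]*1000; d=p-np.array(cc); print(d,np.radians(np.degrees(np.arctan2(d[1],d[0]))%360-189.6))
a,T=run('w11'); h=cv2.cvtColor(a,cv2.COLOR_RGB2HSV)
x,y=proj('wrist',[.5695,-.3015,.012],T).astype(int); print(x,y)
r,m=cen(h,(60,90,25),(85,255,255),(x-60,y-60,x+60,y+60)); print(r, ray('wrist',r[0],.012,T),cv2.boundingRect(m))
ct=max(cv2.findContours(m,0,2)[0],key=cv2.contourArea)
P=np.array([ray('wrist',q,.011,T)[:2]*1000 for q in ct[:,0].astype(float)]).astype(np.float32); print(cv2.minAreaRect(P))
cv2.imwrite('pics/w11c.png',cv2.resize(a[60:340,90:430],None,fx=2,fy=2)[:,:,::-1])
E
```

```text
exp [305  94]
turntable (572.5020141601562, -32.48070526123047) 38.43768310546875
[-18.96223215  -0.73921967] -0.12858754872351982
[ 0.5703 -0.3019  0.1683] 69.2 [ 0.8   0.73 -0.63  1.49  0.46  1.08  1.28] 0.05566629659660398
253 175
(array([252.57912458, 174.26487093]), np.int32(891)) [ 0.5673806 -0.3019162  0.012    ] (238, 155, 30, 38)
((567.0796508789062, -301.9218444824219), (32.64119338989258, 42.152767181396484), 69.14483642578125)
```

Carousel confirmed at ≈-0.12 rad. The tool is already aligned with the frog (grip axis 69°), so I descend and grip.

Request:
step_arm(increments="-0.04 0 -0.5 0 0 0 0.2;0 0 -0.6 0 0 0 0.2;0 0 -0.6 0 0 0 0.2;0 0 -0.6 0 0 0 0.2;0 0 -0.5 0 0 0 0.2;0 0 -0.3 0 0 0 0.2;0 0 -0.12 0 0 0 0.2;0 0 0 0 0 0 0.2")

```text
time_s: 17.9
tool_pos: [0.5679, -0.3021, 0.0076]
tcp_rot: [[-0.935, 0.355, -0.0], [0.355, 0.935, 0.0], [0.0, 0.0, -1.0]]
contact_force: [-0.1, 0.9, 0.2]
gripper_width: 0.056
grip_force: 0.0
```

Request:
step_arm(increments="0 0 0 0 0 0 -0.6;0 0 0 0 0 0 -1;0 0 0 0 0 0 -1;0 0 0 0 0 0 -1;0 0 0 0 0 0 -1;0 0 0 0 0 0 -1")

```text
time_s: 18.5
tool_pos: [0.568, -0.3031, 0.0084]
tcp_rot: [[-0.935, 0.356, 0.001], [0.356, 0.935, -0.001], [-0.001, -0.0, -1.0]]
contact_force: [-0.2, 0.0, 5.0]
gripper_width: 0.0294
grip_force: 30.0
```

Request:
step_arm(increments="0 0 0.3 0 0 0 -1;0 0 0.5 0 0 0 -1;0 0 0.6 0 0 0 -1;0 0 0.6 0 0 0 -1;0 0 0.5 0 0 0 -1;0 0 0.3 0 0 0 -1;0 0.3 0 0 0 0 -1;-0.03 0.5 0 0 0 0 -1;-0.03 0.5 0 0 0 0 -1;-0.03 0.5 0 0 0 0 -1;-0.03 0.5 0 0 0 0 -1;-0.03 0.5 0 0 0 0 -1")

```text
time_s: 19.7
tool_pos: [0.5585, -0.1603, 0.1461]
tcp_rot: [[-0.935, 0.354, -0.003], [0.354, 0.935, 0.001], [0.004, 0.0, -1.0]]
contact_force: [-0.5, -0.1, -0.5]
gripper_width: 0.0298
grip_force: 30.0
```

Request:
step_arm(increments="-0.03 0.5 0 0 0 0 -1;-0.03 0.5 0 0 0 0 -1;-0.03 0.5 0 0 0 0 -1;-0.03 0.5 0 0 0 0 -1;-0.03 0.4 0 0 0 0 -1;0 0.19 0 0 0 0 -1;0 0 0 0 0 0 -1;0 0 0 0 0 0 -1")

```text
time_s: 20.5
tool_pos: [0.5522, -0.0343, 0.147]
tcp_rot: [[-0.934, 0.356, -0.001], [0.356, 0.934, -0.001], [0.001, -0.001, -1.0]]
contact_force: [0.2, 0.2, -0.3]
gripper_width: 0.0296
grip_force: 30.0
```

```bash
python3 - <<'E'
from gear import *
a,T=run('w12'); h=cv2.cvtColor(a,cv2.COLOR_RGB2HSV)
r,m=cen(h,(60,90,25),(85,255,255),(200,150,310,330)); print(r,cv2.boundingRect(m)); print(proj('wrist',T[:3,3]+[0,0,.008],T), arm.read_state()['grip_force'])
E
```

```text
[ 0.5522 -0.0343  0.147 ] 69.1 [ 0.41  0.62 -0.62  1.78  0.45  0.89  0.8 ] 0.029570701473571593
(array([253.90854307, 235.79510812]), np.int32(2821)) (228, 200, 52, 70)
[253.5288095  241.77606576] 29.99981939792633
```

Request:
step_arm(increments="0.02 0.02 -0.4 0 0 0 -1;0 0 -0.4 0 0 0 -1;0 0 -0.4 0 0 0 -1;0 0 -0.3 0 0 0 -1;0 0 -0.15 0 0 0 -1;0 0 -0.1 0 0 0 -1;0 0 -0.06 0 0 0 -1;0 0 0 0 0 0 -1;0 0 0 0 0 0 -1")

```text
time_s: 21.45
tool_pos: [0.554, -0.0325, 0.0577]
tcp_rot: [[-0.935, 0.356, 0.001], [0.356, 0.935, -0.0], [-0.001, 0.0, -1.0]]
contact_force: [-0.7, -0.9, -0.3]
gripper_width: 0.0299
grip_force: 30.0
```

Request:
step_arm(increments="0 0 -0.04 0 0 0 -1;0 0 -0.02 0 0 0 -1;0 0 -0.02 0 0 0 -1;0 0 0 0 0 0 -1")

```text
time_s: 21.85
tool_pos: [0.5536, -0.0324, 0.0534]
tcp_rot: [[-0.935, 0.356, 0.0], [0.356, 0.935, -0.0], [-0.0, -0.0, -1.0]]
contact_force: [-0.1, 0.0, 1.8]
gripper_width: 0.0297
grip_force: 30.0
```

Contact with the pad (1.8 N). I release slowly, raise, and back off to look.

Request:
step_arm(increments="0 0 0 0 0 0 -0.3;0 0 0 0 0 0 -0.1;0 0 0 0 0 0 0;0 0 0 0 0 0 0;0 0 0 0 0 0 0;0 0 0.3 0 0 0 0;0 0 0.5 0 0 0 0;0 0 0.6 0 0 0 0;0 0 0.6 0 0 0 0;0 0 0 0 0 0 0")

```text
time_s: 22.85
tool_pos: [0.5564, -0.0317, 0.1571]
tcp_rot: [[-0.935, 0.356, 0.009], [0.356, 0.935, 0.0], [-0.008, 0.003, -1.0]]
contact_force: [1.2, 1.1, 0.5]
gripper_width: 0.0469
grip_force: 0.0
```

Request:
step_arm(increments="0.4 0 0.2 0 0 0 0;0.5 0 0.2 0 0 0 0;0.5 0 0 0 0 0 0;0.5 0 0 0 0 0 0;0 0 0 0 0 0 0;0 0 0 0 0 0 0")

```text
time_s: 23.45
tool_pos: [0.6476, -0.0323, 0.1717]
tcp_rot: [[-0.935, 0.355, -0.003], [0.355, 0.935, 0.0], [0.003, -0.001, -1.0]]
contact_force: [-0.2, 0.6, -0.7]
gripper_width: 0.0465
grip_force: 0.0
```

```bash
python3 - <<'E'
from gear import *
a,T=run('w13'); h=cv2.cvtColor(a,cv2.COLOR_RGB2HSV)
r,m=cen(h,(74,90,25),(88,255,255),(0,0,512,280)); print('frog',r,ray('wrist',r[0],.057,T))
r,m=cen(h,(55,90,25),(72,255,255),(0,0,512,280)); print('green',r)
print('pad px',proj('wrist',[.5534,-.0334,.045],T),'front',proj('wrist',[.554,-.0355,.045],T))
x,y=proj('wrist',[.556,0.015,.045],T).astype(int); x=min(max(x,160),352); y=min(max(y,120),264)
cv2.imwrite('pics/w13c.png',cv2.resize(a[y-120:y+120,x-160:x+160],None,fx=2.5,fy=2.5)[:,:,::-1]); print(x-160,y-120)
E
```

```text
[ 0.6476 -0.0323  0.1717] 69.2 [ 0.35  0.72 -0.61  1.47  0.44  1.09  0.86] 0.04648708303677743
frog (array([218.3575,  86.78  ]), np.int32(800)) [ 0.54977699 -0.02888637  0.057     ]
green (array([213.93902439, 102.54268293]), np.int32(328))
pad px [216.89993659  93.23096065] front [215.08544646  94.69611596]
106 0
```

View pics/w13c.png

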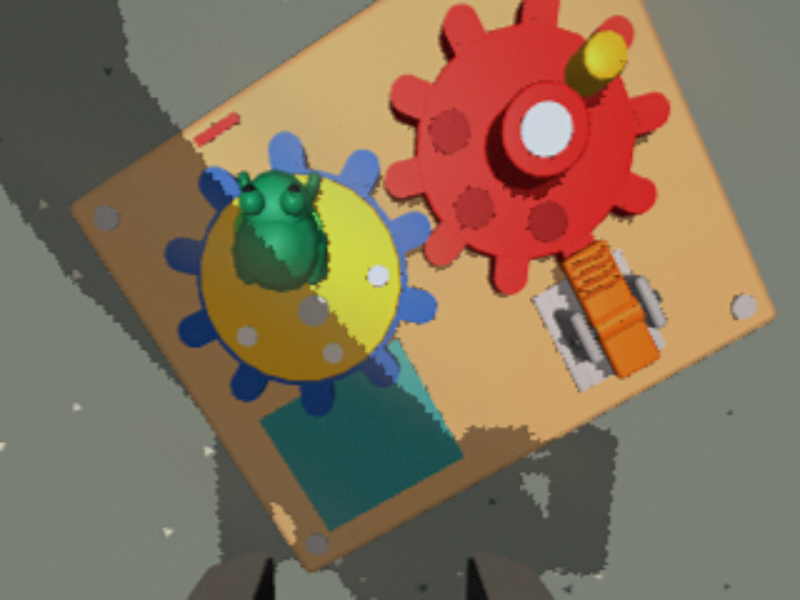

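The frog sits upright over the pad (280,240), the catch is down over the rim, and the gear is flat in mesh. One last check that the carousel did not shift, using the turntable's white dots before and after.

```bash
python3 - <<'E'
from gear import *
for f in('w10','w13'):
    a=np.load(f'pics/{f}.npy');T=np.load(f'pics/{f}T.npy');h=cv2.cvtColor(a,cv2.COLOR_RGB2HSV)
    m=cv2.inRange(h,(0,0,90),(179,75,255)); n,l,s,c=cv2.connectedComponentsWithStats(m)
    for i in range(1,n):
        d=(ray('wrist',c[i],.042,T)[:2]-[.5728,-.0323])*1000
        if s[i,4]>8 and np.linalg.norm(d)<38: print(f,s[i,4],d.round(1),'r',np.linalg.norm(d).round(1),'deg',np.degrees(np.arctan2(d[1],d[0])).round(1))
E
```

```text
w10 65 [ 8.6 28.7] r 30.0 deg 73.3
w10 138 [12.1  0.7] r 12.1 deg 3.5
w10 63 [29.8  1.6] r 29.9 deg 3.0
w10 57 [ 11.6 -27.7] r 30.0 deg -67.3
w13 59 [ 8.1 28.6] r 29.7 deg 74.2
w13 116 [11.1  0.4] r 11.1 deg 2.2
w13 47 [ 11.1 -27.8] r 29.9 deg -68.2
w13 48 [29.1  1.4] r 29.1 deg 2.8
```

The carousel is unchanged at about -0.115 rad, so I'm handing in.

```bash
python3 -c "
from plant import arm
print(arm.finish_job())"
```

```text
the job is handed in; nothing more can be done
None
```

I handed the job in at about 23.5 s; the hand-in returned no verdict. By my last wrist-camera check, the red gear was home in mesh, the catch was down over its rim, the carousel was at about -0.12 rad (limit 0.2), the frog sat upright on the pad, and I moved no other toy.

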